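# Set the dough sheeter to its thinnest gap

## Task

Get the dough sheeter ready for its last, thinnest pass. First lift the pastry brush off its deck and lay it flat on the worktop, clear of the machine; then take the gap lever all the way through the zigzag gate, from the left end into the far-side notch at the right-hand end, and let go. Leave the mug, the bowl, the pepper mill and the measuring cup where they stand, and neither drop the brush nor shove it with the lever.

Things in the scene. Friction and masses are not known exactly. Their poses are not given: they have to be found in the camera images.
- sheeter: Bench dough sheeter, fixed: white housing under a steel deck, two rollers behind. Origin on the worktop below the gate's centre; x points to its back (away from the robot), y to its left. Deck top 125 mm up. Covers x -65 to +190 mm; y -100 to +100 mm where x < 55 mm (housing, deck), y -150 to +150 mm behind (steel aprons, rollers, white rear cheek), all lower than 118 mm there.
- gate_mid (a point): Centre of the gate, at deck height, axes as the sheeter's. The gate is a zigzag slot in the deck, 15 mm wide. Its centre line (x, y in mm from here): (-11, +46) right to (-11, +16), away to (+11, +16), right to (+11, -16), towards the robot to (-11, -16), right to (-11, -46), away to (+11, -46), the last notch. The slot is 7.5 mm longer at both ends.
- last_notch (a point): Point at deck height where the centre line of the last notch ends: far side of the gate, right-hand end.
- lever_pivot (a point): The lever's pivot, 25 mm above the worktop, 100 mm below the gate's centre. The straight lever leans from here both along the gate and across it, guided by its 10 mm stem in the slot; the knob moves 1.4 to 1.55 times as far as the stem in the slot. It stays where it is left (friction, about 1 N at the knob). It starts somewhere in the first leg (left end, near lane).
- lever_knob (a point): Centre of the lever's black ball knob, 32 mm in diameter, 155 mm from the pivot on a steel stem 10 mm thick; 55 mm above the deck when upright, 40 to 50 mm when leaning at the ends. In the last notch it is at about x = +15, y = -65 mm in the sheeter's frame.
- brush_mid (a point): Middle (half-way up) of the pastry brush lying loose across deck and gate: 175 mm long along its x (bristles at the +x end), 38 mm wide, 10 mm thick, 30 to 60 g; to fingers it is 34 mm wide all along. Worktop z = 0, its front edge at x = 0.28 m; for x up to 0.58 m and y from -0.45 to +0.45 m only the things listed here stand on it.
- ramekin: White straight-sided bowl, loose, 78 mm in diameter, 40 mm high; origin at the centre of its underside.
- mug: Small white mug with a pattern of diamonds, loose, within 46 mm of its origin all round, 52 mm high; origin at the underside.
- pepper_mill: Dark wooden pepper mill, loose, upright, 58 mm in diameter, 130 mm high; origin at the centre of its underside.
- cup: Steel measuring cup with a flat handle, loose, 136 mm long along its y and 75 mm wide, 43 mm high; origin at the underside, in the middle of its length.

How it is judged:
By the outcome, as a careful person would: the job done as asked, in the order asked, and still so for the second after the job is handed in, with the robot touching nothing.
It also fails if it takes over 58 s, if anything falls off the work surface, if the arm or the gripper's body presses on something with over 40 N, if the wrist force passes 120 N, or if a joint passes its speed limit or range.

## Robot

A 7-joint arm with a two-finger parallel gripper is mounted at the origin on a cart in front of the work surface, level with it; the furniture and walls round the work are solid. World frame = base frame: x ahead of the robot, y to its left, z up, the work surface at z = 0. Lengths are in m, angles in rad, forces in N, time in s.
With the tool pointing down it reaches from about 0.4 to 0.85 m from the base axis. Payload 4.5 kg.
Tool frame: the origin (TCP) lies on the centre line of the jaws, within the pads' length; the fingertips stand 14 mm ahead of it and the grasp point (between the pads) lies 5 mm behind it (r.tcp_to_tips is the z of the fingertips in the tool frame, in m); z points along the fingers, y is the direction in which the jaws open and shut (so a half turn about z gives the same grasp; the last joint's range is limited). The gripper opens to 88 mm and grips with 3 to 60 N. Pads are 18 mm wide; open, the fingers measure 123 mm over their backs; the gripper's body (75 mm by 187 mm) begins 45 mm behind the grasp point.
Start: joints at [1.216, 0.689, -0.195, 1.565, 0.157, 0.902, -0.215], TCP at [0.237, -0.578, 0.253] pointing down, gripper open.
Joint ranges: [-3.01, 3.01], [-0.46, 2.08], [-1.47, 1.51], [0.13, 2.56], [-1, 4.14], [0.04, 2.09], [-2.66, 2.66]. Speed limits (rad/s): [2.57, 2.57, 3.14, 3.14, 3.14, 3.14, 3.14].

## Interface

Orientations are given as a unit quaternion [x, y, z, w].
In Python, from plant import r, viewer gives the robot as it stands.
- The arm moves only by the shell command python3 -m inch 'ROWS' [FORCE]. ROWS is JSON, a list of rows, each a list of 3 entries, a list of its own where there are three numbers: the closure, from 0 (fully open) to 1 (shut), then the shift along the tool's x, y, z in cm, then the turn about the tool's z in degrees. In form: [[fingers, [x, y, z], yaw], ...]. A call has 1 to 20 rows; each row is the pose to reach, as a shift and turn from the pose commanded when the call began, along the tool's axes at that moment; what a row does not reach only later rows make up. A row lasts 1/10 s, in which the tool goes at most 50 mm and 8.59 degrees, less where a joint would pass 70% of its speed; a pose out of reach is approached as far as the arm can. A call with a gripper value outside its range is refused whole. The fingers move at their own pace and stop on an object; FORCE is the grip in N (left out, the last holds). Time passes only in rows, so rows that repeat a pose let the fingers close. It gives the time, the measured TCP pose, the force and the opening at its end, in the units of the state.
- r.get_state(): the state, without advancing time (a new reading comes with each control period).
- viewer.snapshot(name): name is "scene" or "top" or "wrist"; returns the picture (384x512x3 uint8, red, green, blue); there is no depth.
- viewer.camera_params(name): a dict with "intrinsics" (3x3 intrinsics, pixels), "world_to_cam" (4x4, takes a point from world to camera coordinates). Camera axes: x right, y up, looking along -z (the intrinsics and any distortion apply to the point x, -y, -z); pixel columns grow to the right and rows downward; lengths in m; the calibration is good to about 2 mm. A picture is of the moment at which its call begins: read the wrist's pose just before it. camera_params takes no time and is no camera call; for the wrist camera it gives the pose at the moment of the call.
- r.finish_job(): hands the job in, once; it reports no verdict.
Trained networks look in the newest picture that a camera, given by its name, has taken for a name from the list of things; names that differ only in an ending like _2 or _b are one class to them, and where a whole thing is asked for, a point or a joint stands for the part that bears it (a point fixed in the world has none). Each returns a list of dicts, best first, with "p" (0 to 1); they miss things now and then, are a little off and sometimes report something else, mostly with a low value. They report only what shows in the picture. A call takes as long as a camera call.
- viewer.outline_of(camera, name): "pixels" (384x512 bool, what is visible of it) and "bbox" ([left, top, width, height] in pixels, round what is visible of it).
The state is a dict: "clock": time; "q": joint angles; "qd": joint speeds; "joint_torque": joint torques, N m; "tool_pos": TCP position; "eef_rot": TCP orientation; "contact_force": force on the tool from outside, world axes, zero at the start; "moment": the same for the moment, N m; "opening": opening from 0.0 (shut) to 1.0 (fully open).
Only numpy, scipy, OpenCV 4.12 (cv2) and the standard library are available. Lean on these libraries where they do the work, as an engineer would, in place of code of your own. Each camera call takes 0.05 s, during which the arm holds its last target.

## Working session

There is one attempt and no reset: what is moved stays moved. The work goes in short steps, Python scripts to look and compute and a shell command to move; the robot and the scene stay as the last step left them, time stands still between calls to the robot, and variables do not carry over. Pictures are saved under pics/ and viewed, and the job is handed in when it is done.

```bash
ls; mkdir -p pics; cat > h.py <<'E'
import numpy as np, cv2, json
from plant import r, viewer
def save(n,img): cv2.imwrite('pics/'+n, cv2.cvtColor(img,cv2.COLOR_RGB2BGR))
def proj(cam,P,cp=None):
    cp=cp or viewer.camera_params(cam); K=np.array(cp['intrinsics']);T=np.array(cp['world_to_cam'])
    P=np.atleast_2d(P); c=(T[:3,:3]@P.T).T+T[:3,3]; c=c*[1,-1,-1]; u=(K@c.T).T; return u[:,:2]/u[:,2:]
def back(cam,uv,z,cp=None):
    cp=cp or viewer.camera_params(cam); K=np.array(cp['intrinsics']);T=np.array(cp['world_to_cam'])
    uv=np.atleast_2d(uv).astype(float); d=(np.linalg.inv(K)@np.c_[uv,np.ones(len(uv))].T).T*[1,-1,-1]
    R=T[:3,:3]; d=(R.T@d.T).T; o=-R.T@T[:3,3]
    return o+d*((z-o[2])/d[:,2])[:,None]
E
python3 - <<'E'
from h import *
s=r.get_state(); print({k:np.round(v,3).tolist() for k,v in s.items()}, r.tcp_to_tips)
for c in ['scene','top','wrist']:
    im=viewer.snapshot(c); save(c+'0.png',im); cp=viewer.camera_params(c); print(c,{k:np.round(v,3).tolist() for k,v in cp.items()})
    if c=='wrist':continue
    for n in ['sheeter','brush_mid','lever_knob','mug','ramekin','pepper_mill','cup']:
        for d in viewer.outline_of(c,n)[:2]:
            m=d['pixels']; ys,xs=np.nonzero(m); print(c,n,round(d['p'],2),d['bbox'],m.sum(),xs.mean().round(1),ys.mean().round(1)); 
            np.save(f'pics/{c}_{n}.npy',m) if d is not None else 0
E
```

```text
pics
{'clock': 0.0, 'q': [1.216, 0.69, -0.195, 1.566, 0.157, 0.903, -0.215], 'qd': [0.0, 0.0, -0.001, -0.001, -0.001, -0.0, -0.001], 'joint_torque': [-0.0, -52.755, -1.267, -15.342, -0.053, 0.007, 0.0], 'tool_pos': [0.237, -0.578, 0.252], 'eef_rot': [0.981, 0.193, -0.0, -0.001], 'contact_force': [0.513, -0.013, -0.395], 'moment': [0.007, 0.003, -0.022], 'opening': 0.997} 0.014
scene {'intrinsics': [[368.386, 0.0, 258.541], [0.0, 368.386, 191.19], [0.0, 0.0, 1.0]], 'world_to_cam': [[-0.521, -0.853, -0.021, 0.291], [0.481, -0.315, 0.818, -0.344], [-0.705, 0.416, 0.574, -0.892], [0.0, 0.0, 0.0, 1.0]]}
scene sheeter 0.94 [196.3, 177.0, 90.7, 79.6] 4467 242.2 216.4
scene brush_mid 0.68 [248.0, 193.2, 30.5, 40.2] 400 261.2 214.3
scene brush_mid 0.2 [193.9, 177.5, 91.4, 77.6] 4470 241.8 216.2
scene lever_knob 0.47 [221.6, 200.1, 14.6, 16.7] 131 230.1 207.8
scene lever_knob 0.3 [244.4, 194.1, 32.8, 37.4] 339 260.6 213.9
scene mug 0.59 [184.0, 242.6, 23.6, 22.8] 388 195.5 252.5
scene ramekin 0.68 [289.1, 189.3, 20.5, 17.7] 337 298.9 198.5
scene pepper_mill 0.55 [304.0, 208.8, 19.5, 36.9] 574 
[... 418 characters left out ...]
op brush_mid 0.57 [233.9, 194.7, 21.4, 62.5] 630 245.0 229.5
top lever_knob 0.7 [203.3, 210.0, 24.0, 11.6] 169 213.9 216.9
top mug 0.66 [168.4, 202.9, 20.9, 30.8] 437 177.5 215.1
top ramekin 0.84 [312.0, 177.7, 26.8, 27.3] 603 326.7 190.7
top pepper_mill 0.67 [167.3, 204.9, 23.3, 28.8] 437 177.4 215.1
top pepper_mill 0.61 [288.5, 241.8, 24.3, 21.0] 372 302.2 252.7
top cup 0.96 [144.4, 141.4, 43.4, 17.0] 479 161.8 147.7
top cup 0.25 [290.4, 240.2, 22.5, 24.9] 417 301.6 252.6
wrist {'intrinsics': [[273.688, 0.0, 255.948], [0.0, 273.688, 192.739], [0.0, 0.0, 1.0]], 'world_to_cam': [[0.38, -0.925, -0.001, -0.625], [0.89, 0.366, -0.273, 0.038], [0.252, 0.103, 0.962, -0.39], [0.0, 0.0, 0.0, 1.0]]}
```

```bash
python3 - <<'E'
import cv2
for c,x,y,w,h in [('top',140,120,220,165),('scene',130,160,200,120)]:
    i=cv2.imread(f'pics/{c}0.png')[y:y+h,x:x+w]; cv2.imwrite(f'pics/{c}0z.png',cv2.resize(i,None,fx=3.6,fy=3.6,interpolation=cv2.INTER_CUBIC))
E
```

```text
(no output)
```

View pics/top0z.png

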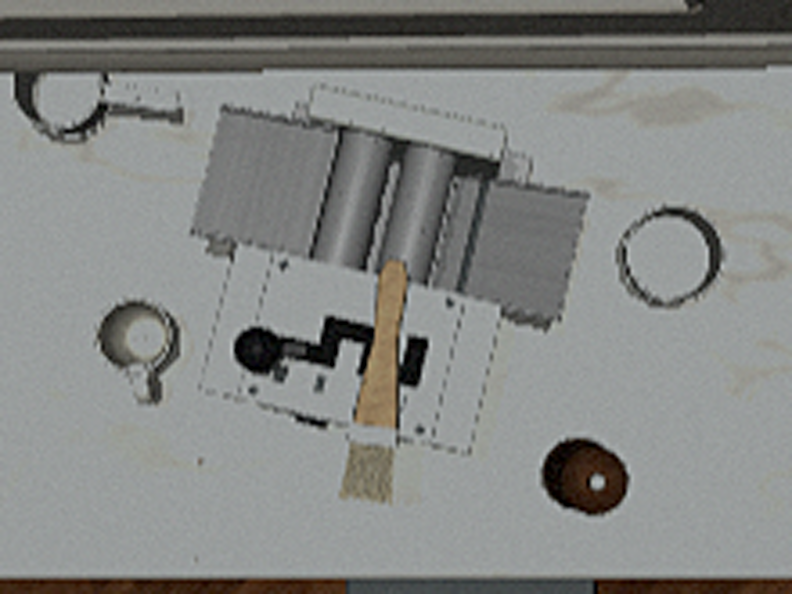

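View pics/scene0z.png

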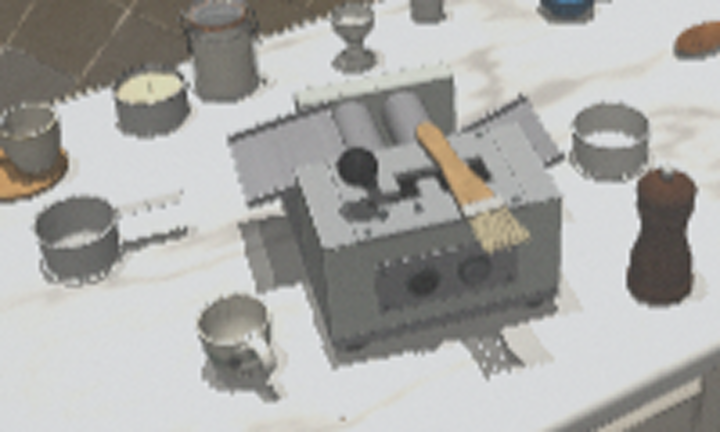

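View pics/top0.png

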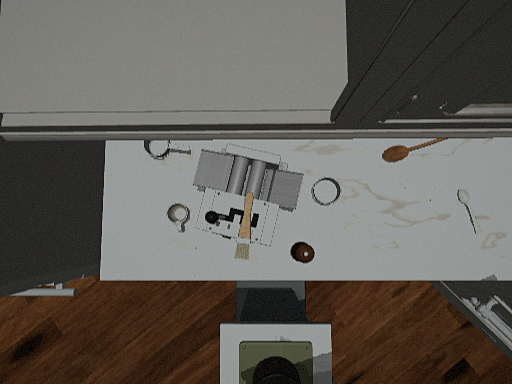

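The top view shows the sheeter yawed slightly. In the zoom, the deck's front corners are at about (200,388) and (470,453), the brush runs from (395,262) to (367,500), and the knob is at (258,350). Next I'll compute rough poses.

```bash
python3 - <<'E'
from h import *
Z=lambda a: np.array(a)/3.6+[140-.36,120-.36]
pts=Z([(200,388),(470,453),(230,250),(500,305)])
W=back('top',pts,0.125); print('deck',W.round(3))
print('brush',back('top',Z([(395,262),(367,500),(376,425)]),0.130).round(3))
print('knob',back('top',Z([(258,350)]),0.17).round(3))
print('gate R notch far/near, L',back('top',Z([(420,342),(405,382),(330,325)]),0.125).round(3))
print('mug',back('top',Z([(135,340)]),0.05).round(3),'mill top',back('top',Z([(596,480)]),.13).round(3),'ram',back('top',Z([(670,257)]),.04).round(3),'cup',back('top',Z([(75,95),(180,110)]),.04).round(3))
from scipy.optimize import least_squares
# deck front corners and apron
mod=np.array([[-65,100],[-65,-100]])/1e3
def f(p):
    c,s=np.cos(p[2]),np.sin(p[2]);return (np.c_[mod[:,0]*c-mod[:,1]*s+p[0],mod[:,0]*s+mod[:,1]*c+p[1]]-W[:2,:2]).ravel()
o=least_squares(f,[.5,0,0]);print(o.x,np.degrees(o.x[2]),o.fun)
E
```

```text
deck [[ 0.424  0.208  0.125]
 [ 0.377  0.013  0.125]
 [ 0.525  0.187  0.125]
 [ 0.483 -0.01   0.125]]
brush [[0.515 0.066 0.13 ]
 [0.344 0.087 0.13 ]
 [0.397 0.08  0.13 ]]
knob [[0.45 0.16 0.17]]
gate R notch far/near, L [[0.457 0.049 0.125]
 [0.428 0.059 0.125]
 [0.469 0.114 0.125]]
mug [[0.462 0.274 0.05 ]] mill top [[ 0.358 -0.076  0.13 ]] ram [[ 0.526 -0.148  0.04 ]] cup [[0.661 0.33  0.04 ]
 [0.648 0.244 0.04 ]]
[ 0.4637379   0.09522464 -0.2369641 ] -13.577042573528889 [-8.83033733e-05 -3.65635335e-04  8.83033749e-05  3.65635334e-04]
```

```bash
cat >> h.py <<'E'
from scipy.spatial.transform import Rotation as Ro
def yaw():
    R=Ro.from_quat(r.get_state()['eef_rot']).as_matrix(); return np.degrees(np.arctan2(R[1,0],R[0,0]))
def shift(p,yw=None):
    s=r.get_state(); R=Ro.from_quat(s['eef_rot']).as_matrix(); d=R.T@(np.array(p)-s['tool_pos'])*100
    y0=yaw(); t=0 if yw is None else -(((yw-y0)+180)%360-180)
    print('shift cm',d.round(2),'turn',round(t,2),'| pos',np.round(s['tool_pos'],4),'yaw',round(y0,2))
E
python3 - <<'E'
from h import *
cp=viewer.camera_params('wrist');T=np.array(cp['world_to_cam']);o=-T[:3,:3].T@T[:3,3]
s=r.get_state();R=Ro.from_quat(s['eef_rot']).as_matrix()
print('cam in tool',R.T@(o-s['tool_pos']),'fwd in tool',R.T@(-T[2,:3]))
shift([.36,.08,.33],-7)
E
```

```text
cam in tool [ 7.02854170e-02  8.34674817e-05 -1.32556192e-01] fwd in tool [-2.72531171e-01 -4.45690360e-04  9.62146851e-01]
shift cm [ 36.34 -56.26  -7.73] turn 29.28 | pos [ 0.2369 -0.5783  0.2527] yaw 22.28
```

```bash
python3 -m inch '[[0.3,[2,-3,-2],4],[0.3,[5,-6.5,-5],8],[0.3,[8,-10,-7.7],12],[0.3,[11,-13.5,-7.7],16],[0.3,[14,-17,-7.7],20],[0.3,[17,-20.5,-7.7],24],[0.3,[20,-24,-7.7],28],[0.3,[23,-27.5,-7.7],29.3],[0.3,[26,-31,-7.7],29.3],[0.3,[28.5,-34.5,-7.7],29.3],[0.3,[31.5,-38,-7.7],29.3],[0.3,[34,-41.5,-7.7],29.3],[0.3,[37,-45,-7.7],29.3],[0.3,[40,-48.5,-7.7],29.3],[0.3,[42,-52,-7.7],29.3],[0.3,[44,-54,-7.7],29.3],[0.3,[44,-54,-7.7],29.3],[0.3,[44,-54,-7.7],29.3]]'
python3 - <<'E'
from h import *
cp=viewer.camera_params('wrist'); im=viewer.snapshot('wrist'); save('w1.png',im); print(yaw(), r.get_state()['tool_pos'])
np.savez('pics/w1cp.npz',K=cp['intrinsics'],T=cp['world_to_cam'])
for n in ['brush_mid','lever_knob']:
    for d in viewer.outline_of('wrist',n)[:2]:
        m=d['pixels'].astype(np.uint8); ys,xs=np.nonzero(m); print(n,round(d['p'],2),d['bbox'],m.sum(),xs.mean().round(1),ys.mean().round(1),cv2.minAreaRect(np.c_[xs,ys].astype(np.float32)))
cv2.imwrite('pics/w1z.png',cv2.resize(cv2.imread('pics/w1.png'),None,fx=1.56,fy=1.56,interpolation=cv2.INTER_CUBIC))
E
```

```text
clock: 2.65
tool_pos: [0.4392, 0.0881, 0.3296]
eef_rot: [0.998, -0.061, -0.0, 0.0]
contact_force: [0.0, -0.1, -0.1]
opening: 0.7
-7.0793831423253195 [0.4390199  0.08708618 0.329613  ]
brush_mid 0.67 [246.4, 107.4, 33.6, 137.3] 2770 263.8 182.3 ((264.57061767578125, 175.16879272460938), (27.26021385192871, 136.48280334472656), 1.7357046604156494)
brush_mid 0.67 [138.5, 3.0, 233.2, 210.3] 36450 247.9 95.6 ((254.16952514648438, 105.4120101928711), (232.42352294921875, 211.95291137695312), 0.6437456607818604)
lever_knob 0.9 [173.1, 164.6, 54.0, 30.6] 859 193.2 175.4 ((199.64012145996094, 177.06411743164062), (27.259662628173828, 53.519920349121094), 88.02507019042969)
```

View pics/w1z.png

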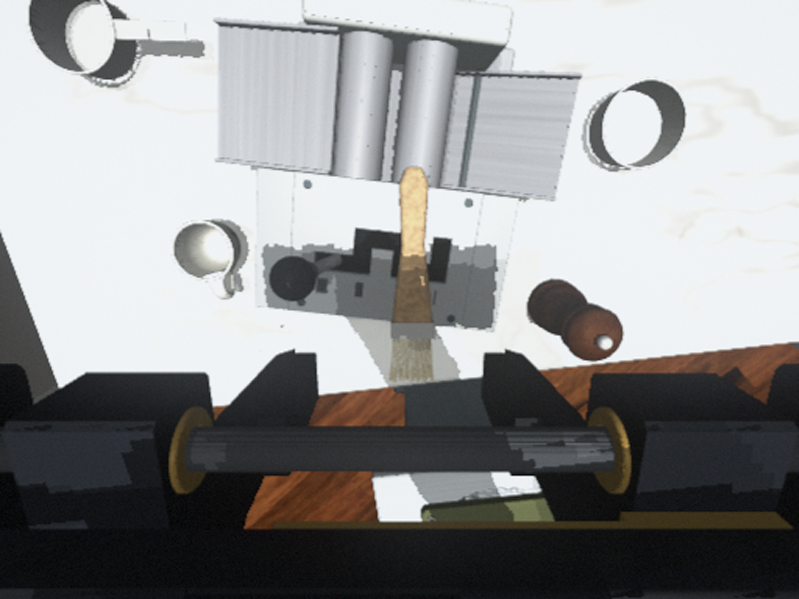

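Wrist view (zoom x1.56): the deck's front corners are at about (256,307) and (495,331), the last notch's top is at (442,238), the brush runs from (413,168) to (411,383), and the knob is at (293,278).

```bash
python3 - <<'E'
import cv2
i=cv2.imread('pics/w1.png')[95:255,150:350]; cv2.imwrite('pics/w1c.png',cv2.resize(cv2.convertScaleAbs(i,alpha=1.6,beta=30),None,fx=3.7,fy=3.7,interpolation=cv2.INTER_CUBIC))
E
```

```text
(no output)
```

View pics/w1c.png

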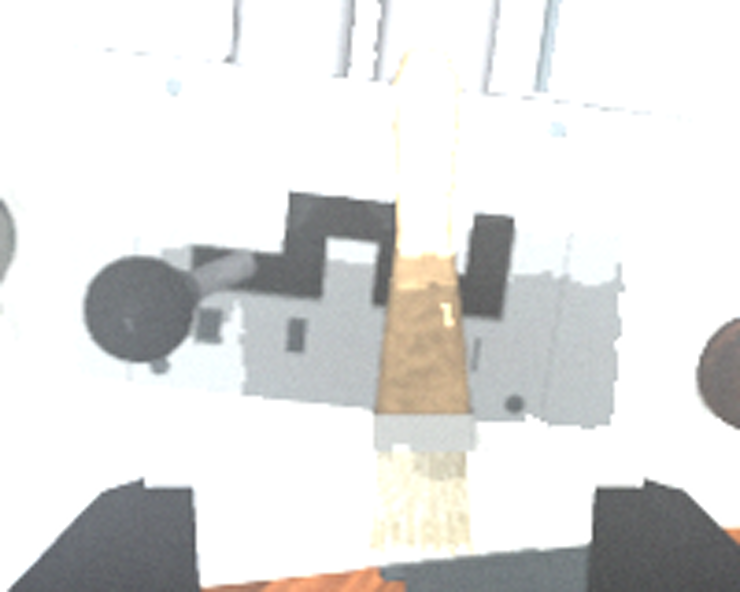

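```bash
python3 - <<'E'
from h import *
from scipy.optimize import least_squares
d=np.load('pics/w1cp.npz'); cp={'intrinsics':d['K'],'world_to_cam':d['T']}
Z=lambda a: np.array(a)/3.7+[150-.36,95-.36]
px=Z([(288,192),(322,297),(327,238),(378,243),(472,214),(514,218),(503,320),(375,305)])
mod=np.array([(18.5,23.5),(-18.5,8.5),(3.5,8.5),(3.5,-8.5),(18.5,-38.5),(18.5,-53.5),(-18.5,-53.5),(-18.5,-8.5)])/1e3
W=back('wrist',px,.125,cp)[:,:2]
def tr(p,m): c,s=np.cos(p[2]),np.sin(p[2]);return np.c_[m[:,0]*c-m[:,1]*s+p[0],m[:,0]*s+m[:,1]*c+p[1]]
o=least_squares(lambda p:(tr(p,mod)-W).ravel(),[.464,.095,-.237]);print(o.x,np.degrees(o.x[2]),(o.fun*1e3).round(1))
np.save('sheet.npy',o.x)
b=back('wrist',Z([(432,53),(421,550)]),.130,cp);print('brush handle/bristle',b.round(4),np.linalg.norm(b[0]-b[1]),'mid',b.mean(0),np.degrees(np.arctan2(*(b[0]-b[1])[[1,0]])))
print('ferrule',back('wrist',Z([(424,432),(376,432),(474,432)]),.130,cp).round(4))
for z in(.165,.17,.175):
  k=back('wrist',Z([(142,308)]),z,cp); p=o.x;c,s=np.cos(p[2]),np.sin(p[2]);dd=k[0,:2]-p[:2];l=[dd[0]*c+dd[1]*s,-dd[0]*s+dd[1]*c]; print('knob',k.round(4),np.round(l,4),'R', np.sqrt(l[0]**2+l[1]**2+(z-.025)**2))
E
```

```text
[ 0.45434325  0.10034424 -0.23634493] -13.541566804804855 [ 1.4  0.1 -1.7  0.4 -0.1 -0.3 -0.3 -0.1  1.4 -0.6  0.9 -1.4 -0.8  0.4
 -0.8  1.4]
brush handle/bristle [[0.5143 0.0669 0.13  ]
 [0.3448 0.0897 0.13  ]] 0.17105895072998906 mid [0.42952223 0.07827846 0.13      ] -7.650445778633004
ferrule [[0.3894 0.0835 0.13  ]
 [0.3914 0.1001 0.13  ]
 [0.3873 0.0663 0.13  ]]
knob [[0.4514 0.1628 0.165 ]] [-0.0175  0.06  ] R 0.15332532009692554
knob [[0.4524 0.1614 0.17  ]] [-0.0162  0.0589] R 0.15734057155377748
knob [[0.4534 0.16   0.175 ]] [-0.0149  0.0578] R 0.16142879689138084
```

```bash
python3 - <<'E'
from h import *
shift([.425,.0788,.142],-7.6)
E
```

```text
shift cm [-1.29  0.92 18.77] turn 0.43 | pos [0.439  0.0865 0.3297] yaw -7.17
```

```bash
python3 -m inch '[[0.3,[-0.5,0.4,4],0.4],[0.3,[-1.3,0.9,8],0.4],[0.3,[-1.3,0.9,12],0.4],[0.3,[-1.3,0.9,14],0.4],[0.3,[-1.3,0.9,14],0.4],[0.3,[-1.3,0.9,14],0.4]]'
python3 - <<'E'
from h import *
im=viewer.snapshot('wrist'); save('w2.png',im)
shift([.425,.0788,.142],-7.6)
E
```

```text
clock: 3.4
tool_pos: [0.4256, 0.08, 0.1902]
eef_rot: [0.998, -0.065, 0.0, 0.0]
contact_force: [0.2, 0.0, -0.1]
opening: 0.7
shift cm [-0.09  0.17  4.87] turn 0.1 | pos [0.4261 0.0803 0.1907] yaw -7.5
```

View pics/w2.png

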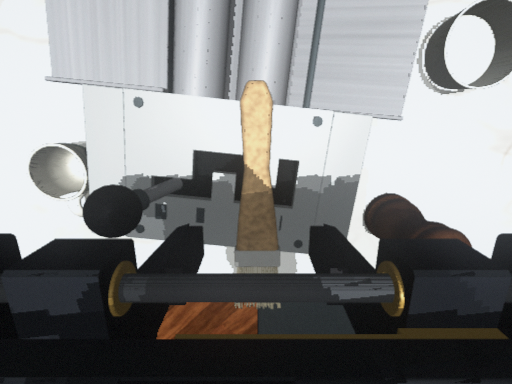

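The brush (column ~258) sits centred between the fingertips (203 and 312). I'll descend and grip.

```bash
python3 -m inch '[[0.3,[0,0.1,2],0],[0.3,[0,0.1,4],0],[0.3,[0,0.1,4.8],0],[0.3,[0,0.1,4.8],0],[0.6,[0,0.1,4.8],0],[0.8,[0,0.1,4.8],0],[0.8,[0,0.1,4.8],0],[0.8,[0,0.1,4.8],0],[0.8,[0,0.1,4.8],0]]' 20
```

```text
clock: 4.35
tool_pos: [0.4256, 0.0798, 0.1422]
eef_rot: [0.998, -0.065, 0.001, -0.0]
contact_force: [-0.9, 0.3, 6.0]
opening: 0.382
```

```bash
python3 -m inch '[[0.8,[0,0,-0.3],0],[0.8,[0,0,-1],0],[0.8,[0,0,-2],0],[0.8,[0,0,-4],0],[0.8,[0,0,-6],0],[0.8,[0,0,-8],0],[0.8,[0,0,-8],0],[0.8,[0,0,-8],0]]' 25
python3 - <<'E'
from h import *
im=viewer.snapshot('wrist'); save('w3.png',im)
im=viewer.snapshot('scene'); save('s3.png',cv2.resize(im[140:300,120:340],None,fx=3.5,fy=3.5,interpolation=cv2.INTER_CUBIC))
shift([.45,-.32,.25],-7.6)
E
```

```text
clock: 5.15
tool_pos: [0.4253, 0.0797, 0.2219]
eef_rot: [0.998, -0.065, 0.0, -0.0]
contact_force: [-0.6, 0.0, -1.2]
opening: 0.384
shift cm [ 7.67 39.3  -2.87] turn 0.18 | pos [0.4247 0.0796 0.2211] yaw -7.42
```

View pics/w3.png

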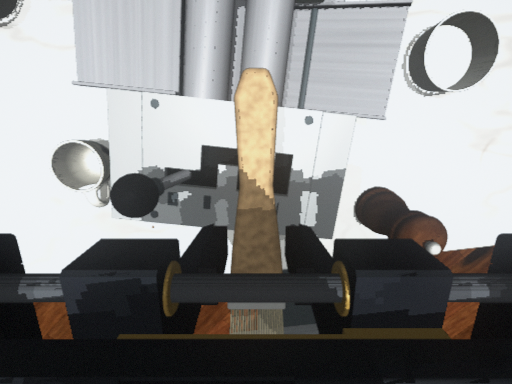

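View pics/s3.png

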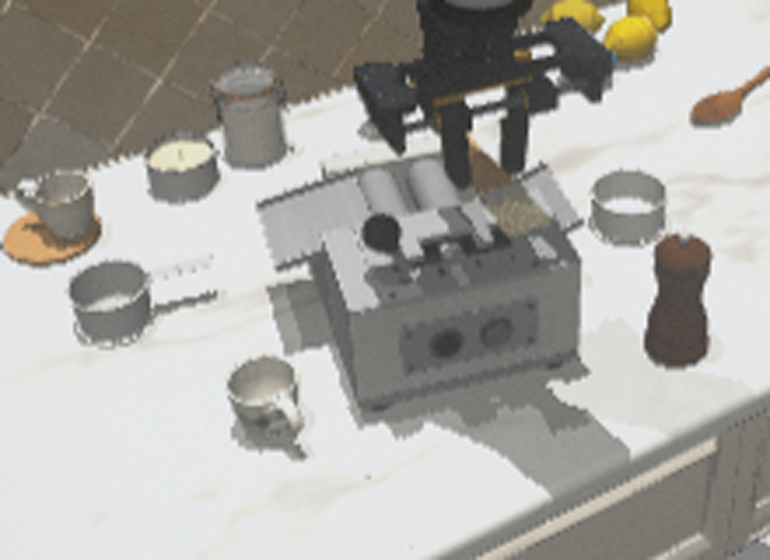

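```bash
python3 -m inch '[[0.8,[0,1,-2],0],[0.8,[1,3,-2.8],0],[0.8,[2,6,-2.8],0],[0.8,[3,9,-2.8],0],[0.8,[4,12,-2.8],0],[0.8,[5,15,-2.8],0],[0.8,[6,18.5,-2.8],0],[0.8,[7,22,-2.8],0],[0.8,[7.7,25.5,-2.8],0],[0.8,[7.7,29,-2.8],0],[0.8,[7.7,32,-2.8],0],[0.8,[7.7,35,-2.8],0],[0.8,[7.7,37.5,-2.8],0],[0.8,[7.7,39,-2.8],0],[0.8,[7.7,39.3,-2.8],0],[0.8,[7.7,39.3,-2.8],0],[0.8,[7.7,39.3,-2.8],0]]'
python3 - <<'E'
from h import *
im=viewer.snapshot('wrist'); save('w4.png',im)
im=viewer.snapshot('scene'); save('s4.png',cv2.resize(im[80:300,200:480],None,fx=2.6,fy=2.6,interpolation=cv2.INTER_CUBIC))
shift([.45,-.32,.02],-7.6)
E
```

```text
clock: 6.95
tool_pos: [0.4513, -0.318, 0.2495]
eef_rot: [0.998, -0.064, -0.0, -0.001]
contact_force: [0.2, -0.7, -0.3]
opening: 0.38
shift cm [-0.11  0.22 22.97] turn 0.33 | pos [ 0.4514 -0.3182  0.2497] yaw -7.27
```

View pics/w4.png

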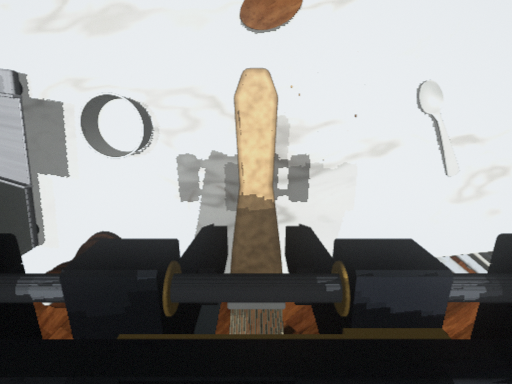

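View pics/s4.png

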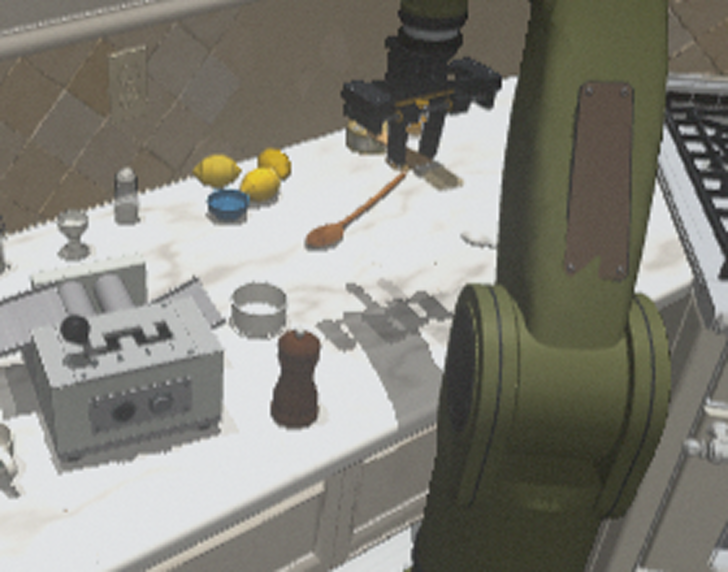

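```bash
python3 -m inch '[[0.8,[0,0,2],0],[0.8,[0,0,5],0],[0.8,[0,0,9],0],[0.8,[0,0,13],0],[0.8,[0,0,16],0],[0.8,[0,0,19],0],[0.8,[0,0,21],0],[0.8,[0,0,22],0],[0.8,[0,0,22.5],0],[0.8,[0,0,22.5],0],[0.8,[0,0,22.5],0]]'

```

```text
clock: 8.15
tool_pos: [0.4515, -0.3201, 0.0257]
eef_rot: [0.998, -0.065, 0.001, 0.0]
contact_force: [1.2, -0.8, -0.6]
opening: 0.38
```

```bash
python3 -m inch '[[0.8,[0,0,0.2],0],[0.8,[0,0,0.4],0],[0.8,[0,0,0.6],0],[0.8,[0,0,0.75],0],[0.8,[0,0,0.75],0],[0.8,[0,0,0.75],0]]'

```

```text
clock: 8.75
tool_pos: [0.4509, -0.3199, 0.0173]
eef_rot: [0.998, -0.065, 0.0, 0.0]
contact_force: [-0.7, 0.3, 0.6]
opening: 0.384
```

```bash
python3 -m inch '[[0.8,[0,0,0.1],0],[0.6,[0,0,0.1],0],[0.5,[0,0,0.1],0],[0.4,[0,0,0.1],0],[0.3,[0,0,0.1],0],[0.3,[0,0,0.1],0],[0.3,[0,0,-1],0],[0.3,[0,0,-3],0],[0.3,[0,0,-7],0],[0.3,[0,0,-12],0],[0.3,[0,0,-17],0],[0.3,[0,0,-22],0],[0.3,[0,0,-22],0]]'
python3 - <<'E'
from h import *
im=viewer.snapshot('wrist'); save('w5.png',im)
print(yaw(),r.get_state()['tool_pos'])
E
```

```text
clock: 10.05
tool_pos: [0.4543, -0.3218, 0.2445]
eef_rot: [0.998, -0.065, 0.006, 0.003]
contact_force: [0.2, -0.1, 0.6]
opening: 0.698
-7.447902909749195 [ 0.4524996  -0.3209399   0.24131993]
```

View pics/w5.png

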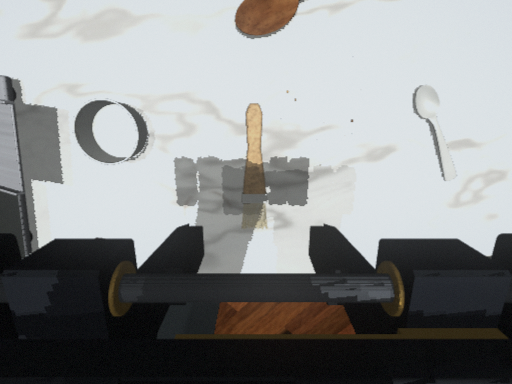

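The brush lies flat at about columns 242-268, rows 103-228, clear of everything. Next is the lever. I'll grip the knob with the jaws along the sheeter's x so it can pivot freely about the jaw axis.

```bash
python3 - <<'E'
from h import *
print(r.get_state()['q'].round(2) if hasattr(r.get_state()['q'],'round') else r.get_state()['q'])
shift([.452,.162,.27],76.46)
E
```

```text
[ 0.68  0.61 -0.24  1.8   0.21  0.75 -1.37]
shift cm [ -6.29 -47.87  -3.08] turn -83.91 | pos [ 0.4525 -0.3209  0.2413] yaw -7.45
```

```bash
python3 -m inch '[[0.3,[0,-1,-2],-3],[0.3,[0,-4,-3],-9],[0.3,[-0.5,-7,-3],-15],[0.3,[-1,-10.5,-3],-21],[0.3,[-1.5,-14,-3],-27],[0.3,[-2,-17.5,-3],-33],[0.3,[-2.5,-21,-3],-39],[0.3,[-3,-24.5,-3],-45],[0.3,[-3.5,-28,-3],-51],[0.3,[-4,-31.5,-3],-57],[0.3,[-4.5,-35,-3],-63],[0.3,[-5,-38.5,-3],-69],[0.3,[-5.5,-42,-3],-75],[0.3,[-6,-45,-3],-80],[0.3,[-6.3,-47,-3],-84],[0.3,[-6.3,-47.9,-3],-84],[0.3,[-6.3,-47.9,-3],-84],[0.3,[-6.3,-47.9,-3],-84]]'
python3 - <<'E'
from h import *
cp=viewer.camera_params('wrist');im=viewer.snapshot('wrist'); save('w6.png',im)
np.savez('pics/w6cp.npz',K=cp['intrinsics'],T=cp['world_to_cam'])
im=viewer.snapshot('top'); save('t6.png',cv2.resize(im[120:285,140:400],None,fx=3,fy=3,interpolation=cv2.INTER_CUBIC))
for d in viewer.outline_of('wrist','lever_knob')[:2]: print(d['p'],d['bbox'])
p=np.load('sheet.npy');c,s=np.cos(p[2]),np.sin(p[2])
kl=np.array([-.0175,.0595]);print('predicted knob px',proj('wrist',[c*kl[0]-s*kl[1]+p[0],s*kl[0]+c*kl[1]+p[1],.167],cp))
shift([.452,.162,.162],76.46)
E
```

```text
clock: 11.9
tool_pos: [0.4501, 0.1617, 0.2666]
eef_rot: [0.786, 0.619, -0.001, 0.0]
contact_force: [0.0, 0.4, -0.4]
opening: 0.701
0.63 [239.0, 178.0, 33.7, 34.5]
predicted knob px [[257.03539642 196.48714435]]
shift cm [ 0.08  0.16 10.5 ] turn -0.04 | pos [0.4503 0.1617 0.267 ] yaw 76.42
```

View pics/w6.png

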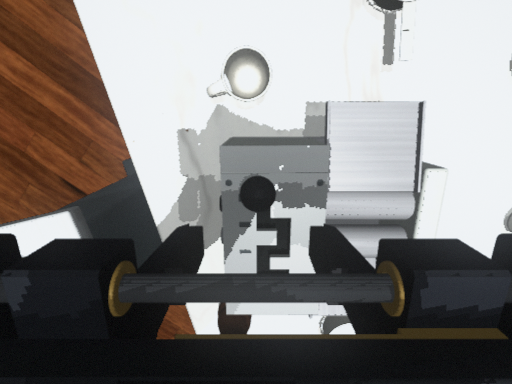

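View pics/t6.png

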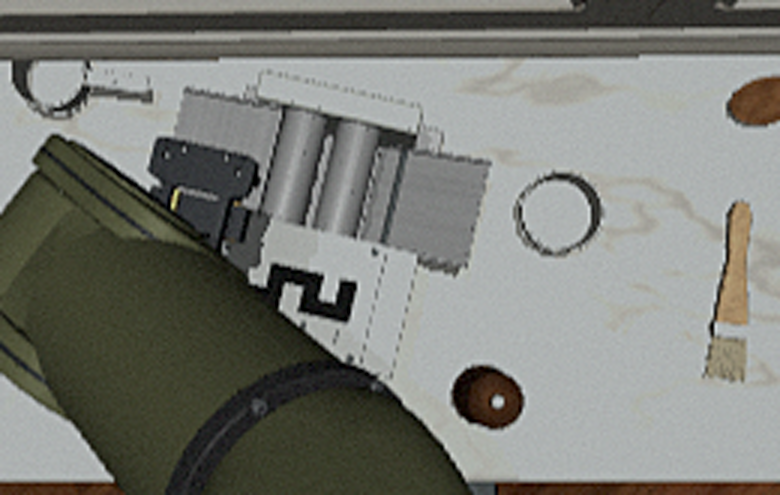

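The knob is at (257,195), matching the prediction of (257,196). I'll check the gate prediction in this picture too.

```bash
python3 - <<'E'
from h import *
d=np.load('pics/w6cp.npz'); cp={'intrinsics':d['K'],'world_to_cam':d['T']}
mod=np.array([(-18.5,53.5),(-3.5,53.5),(-3.5,23.5),(18.5,23.5),(18.5,-23.5),(-3.5,-23.5),(-3.5,-38.5),(-18.5,-8.5),(3.5,-8.5),(3.5,8.5),(-18.5,8.5)])/1e3
p=np.load('sheet.npy');c,s=np.cos(p[2]),np.sin(p[2])
W=np.c_[mod[:,0]*c-mod[:,1]*s+p[0],mod[:,0]*s+mod[:,1]*c+p[1],np.full(len(mod),.125)]
u=proj('wrist',W,cp); im=cv2.imread('pics/w6.png')[160:290,200:340]
im=cv2.resize(cv2.convertScaleAbs(im,alpha=1.5),None,fx=5,fy=5,interpolation=cv2.INTER_CUBIC)
for a in u: cv2.circle(im,tuple(int(v) for v in (a-[200,160]+.5)*5),3,(0,0,255),-1)
cv2.imwrite('pics/w6c.png',im)
E
```

```text
(no output)
```

View pics/w6c.png

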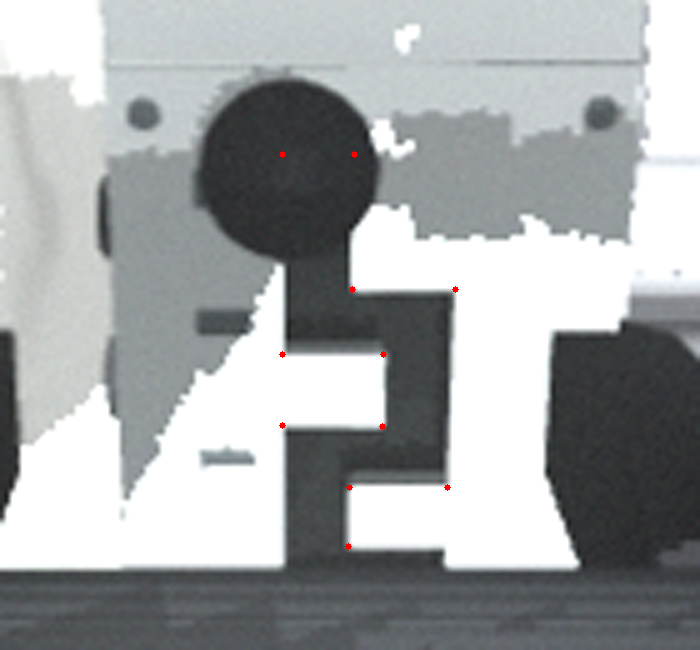

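```bash
python3 -m inch '[[0.3,[0.2,0.1,3],0],[0.3,[0.2,0.1,6],0],[0.3,[0.2,0.1,8.5],0],[0.3,[0.2,0.1,10],0],[0.3,[0.2,0.1,10.5],0],[0.3,[0.2,0.1,10.5],0],[0.5,[0.2,0.1,10.5],0],[0.7,[0.2,0.1,10.5],0],[0.8,[0.2,0.1,10.5],0],[0.8,[0.2,0.1,10.5],0],[0.8,[0.2,0.1,10.5],0]]' 12
python3 - <<'E'
from h import *
p=np.load('sheet.npy');c,s=np.cos(p[2]),np.sin(p[2])
def W(sx,sy):
    k=155/np.sqrt(sx*sx+sy*sy+1e4); x,y=sx*k/1e3,sy*k/1e3
    return [p[0]+c*x-s*y,p[1]+s*x+c*y,.025+k*.1-.005]
d=r.get_state()['tool_pos']-np.array([p[0],p[1],0]); print('local',c*d[0]+s*d[1],-s*d[0]+c*d[1])
for q in [(-11,42),(-11,30),(-11,16),(11,16),(11,0),(11,-16),(-11,-16),(-11,-30),(-11,-46),(11,-46)]: print(q); shift(W(*q),76.46)
E
```

```text
clock: 13.15
tool_pos: [0.452, 0.1651, 0.1626]
eef_rot: [0.785, 0.62, 0.0, 0.0]
contact_force: [-0.2, 0.5, 1.2]
opening: 0.347
local -0.017450864308909422 0.06236832542491528
(-11, 42)
shift cm [-0.27  0.18  0.04] turn 0.11 | pos [0.452  0.1651 0.1626] yaw 76.57
(-11, 30)
shift cm [-1.81  0.12 -0.51] turn 0.11 | pos [0.452  0.1651 0.1626] yaw 76.57
(-11, 16)
shift cm [-3.8   0.06 -0.96] turn 0.11 | pos [0.452  0.1651 0.1626] yaw 76.57
(11, 16)
shift cm [-3.81  3.41 -0.96] turn 0.11 | pos [0.452  0.1651 0.1626] yaw 76.57
(11, 0)
shift cm [-6.24  3.43 -1.15] turn 0.11 | pos [0.452  0.1651 0.1626] yaw 76.57
(11, -16)
shift cm [-8.68  3.4  -0.96] turn 0.11 | pos [0.452  0.1651 0.1626] yaw 76.57
(-11, -16)
shift cm [-8.67  0.06 -0.96] turn 0.11 | pos [0.452  0.1651 0.1626] yaw 76.57
(-11, -30)
shift cm [-10.67   0.1   -0.51] turn 0.11 | pos [0.452  0.1651 0.1626] yaw 76.57
(-11, -46)
shift cm [-12.68   0.18   0.24] turn 0.11 | pos [0.452  0.1651 0.1626] yaw 76.57
(11, -46)
shift cm [-12.69   3.26   0.24] turn 0.11 | pos [0.452  0.1651 0.1626] yaw 76.57
```

```bash
python3 -m inch '[[0.8,[-0.3,0.1,0],0],[0.8,[-0.7,0.1,-0.15],0],[0.8,[-1.1,0.1,-0.3],0],[0.8,[-1.5,0.1,-0.4],0],[0.8,[-1.9,0.1,-0.52],0],[0.8,[-2.3,0.1,-0.64],0],[0.8,[-2.7,0.1,-0.74],0],[0.8,[-3.1,0.1,-0.83],0],[0.8,[-3.5,0.1,-0.9],0],[0.8,[-3.8,0.1,-0.96],0],[0.8,[-3.8,0.1,-0.96],0],[0.8,[-3.8,0.1,-0.96],0]]'
cat >> h.py <<'E'
def plan(qs):
    p=np.load('sheet.npy');c,s=np.cos(p[2]),np.sin(p[2])
    st=r.get_state(); d=st['tool_pos']-np.array([p[0],p[1],0]); l=np.array([c*d[0]+s*d[1],-s*d[0]+c*d[1]])*1e3
    f=np.array(st['contact_force']); print('local mm',l.round(1),'stem~',(l*100/(1e3*(st['tool_pos'][2]+.005-.025))).round(1),'F local',np.round([c*f[0]+s*f[1],-s*f[0]+c*f[1],f[2]],1),'open',round(st['opening'],3))
    for sx,sy in qs:
        k=155/np.sqrt(sx*sx+sy*sy+1e4); x,y=sx*k/1e3,sy*k/1e3
        print((sx,sy),end=' ');shift([p[0]+c*x-s*y,p[1]+s*x+c*y,.025+k*.1-.005],76.46)
E
python3 - <<'E'
from h import *
cp=viewer.camera_params('wrist');im=viewer.snapshot('wrist'); save('w7.png',im)
plan([(-11,16),(11,16),(11,0),(11,-16)])
E
```

```text
clock: 14.35
tool_pos: [0.4443, 0.1289, 0.1727]
eef_rot: [0.785, 0.62, 0.001, -0.0]
contact_force: [-0.9, 2.2, 9.7]
opening: 0.343
local mm [-16.5  25.3] stem~ [-10.8  16.6] F local [-1.5  1.3  9.2] open 0.347
(-11, 16) shift cm [-0.1  -0.03  0.06] turn 0.16 | pos [0.4443 0.1288 0.1727] yaw 76.62
(11, 16) shift cm [-0.11  3.32  0.06] turn 0.16 | pos [0.4443 0.1288 0.1727] yaw 76.62
(11, 0) shift cm [-2.54  3.33 -0.13] turn 0.16 | pos [0.4443 0.1288 0.1727] yaw 76.62
(11, -16) shift cm [-4.98  3.31  0.05] turn 0.16 | pos [0.4443 0.1288 0.1727] yaw 76.62
```

View pics/w7.png

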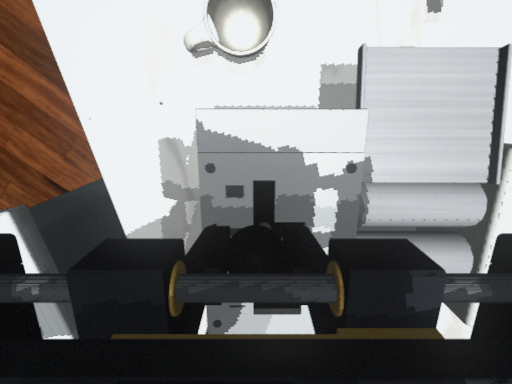

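```bash
python3 -m inch '[[0.8,[-0.1,0.2,-0.1],0],[0.8,[-0.1,0.6,-0.15],0],[0.8,[-0.1,1,-0.15],0],[0.8,[-0.1,1.4,-0.15],0],[0.8,[-0.1,1.8,-0.15],0],[0.8,[-0.1,2.2,-0.15],0],[0.8,[-0.1,2.6,-0.1],0],[0.8,[-0.1,3,-0.1],0],[0.8,[-0.1,3.3,-0.1],0],[0.8,[-0.1,3.3,-0.1],0],[0.8,[-0.1,3.3,-0.1],0]]'
python3 - <<'E'
from h import *
plan([(11,16),(11,0),(11,-16)])
E
```

```text
clock: 15.5
tool_pos: [0.4755, 0.1183, 0.1724]
eef_rot: [0.785, 0.619, -0.001, 0.0]
contact_force: [-2.2, -0.1, -6.1]
opening: 0.346
local mm [16.3 22.4] stem~ [10.7 14.7] F local [-2.1 -0.7 -6.1] open 0.346
(11, 16) shift cm [0.19 0.04 0.02] turn 0.09 | pos [0.4755 0.1183 0.1724] yaw 76.55
(11, 0) shift cm [-2.24  0.06 -0.16] turn 0.09 | pos [0.4755 0.1183 0.1724] yaw 76.55
(11, -16) shift cm [-4.68  0.03  0.03] turn 0.09 | pos [0.4755 0.1183 0.1724] yaw 76.55
```

```bash
python3 -m inch '[[0.8,[-0.3,0,0.05],0],[0.8,[-0.7,0,0],0],[0.8,[-1.1,0,0],0],[0.8,[-1.5,0,-0.05],0],[0.8,[-1.9,0,-0.07],0],[0.8,[-2.3,0,-0.08],0],[0.8,[-2.7,0,-0.08],0],[0.8,[-3.1,0,-0.05],0],[0.8,[-3.5,0,0],0],[0.8,[-3.9,0,0.03],0],[0.8,[-4.3,0,0.07],0],[0.8,[-4.6,0,0.1],0],[0.8,[-4.6,0,0.1],0],[0.8,[-4.6,0,0.1],0]]'
python3 - <<'E'
from h import *
im=viewer.snapshot('wrist'); save('w8.png',im)
plan([(11,-16),(-11,-16),(-11,-30),(-11,-46)])
E
```

```text
clock: 16.9
tool_pos: [0.465, 0.0735, 0.1718]
eef_rot: [0.785, 0.619, -0.001, 0.001]
contact_force: [-0.2, -1.9, 3.8]
opening: 0.343
local mm [ 16.7 -23.4] stem~ [ 11.  -15.4] F local [ 0.3 -1.5  4.7] open 0.344
(11, -16) shift cm [-0.09  0.   -0.04] turn 0.08 | pos [0.4651 0.0736 0.1718] yaw 76.54
(-11, -16) shift cm [-0.09 -3.34 -0.04] turn 0.08 | pos [0.4651 0.0736 0.1718] yaw 76.54
(-11, -30) shift cm [-2.08 -3.3   0.42] turn 0.08 | pos [0.4651 0.0736 0.1718] yaw 76.54
(-11, -46) shift cm [-4.09 -3.22  1.17] turn 0.08 | pos [0.4651 0.0736 0.1718] yaw 76.54
```

View pics/w8.png

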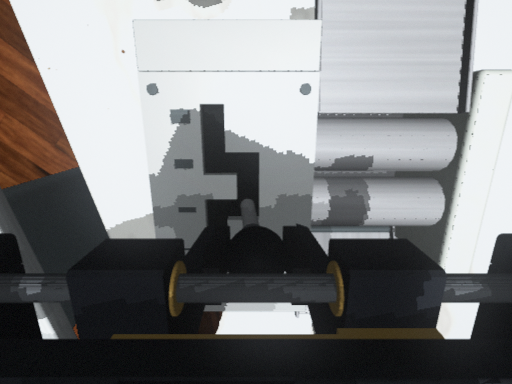

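The stem (about column 248, row 210) is in the far lane at the middle-right turn. Next I come back towards the robot.

```bash
python3 -m inch '[[0.8,[-0.1,-0.2,-0.06],0],[0.8,[-0.1,-0.6,-0.1],0],[0.8,[-0.1,-1,-0.12],0],[0.8,[-0.1,-1.4,-0.13],0],[0.8,[-0.1,-1.8,-0.13],0],[0.8,[-0.1,-2.2,-0.12],0],[0.8,[-0.1,-2.6,-0.1],0],[0.8,[-0.1,-3,-0.07],0],[0.8,[-0.1,-3.3,-0.05],0],[0.8,[-0.1,-3.3,-0.05],0],[0.8,[-0.1,-3.3,-0.05],0]]'
python3 - <<'E'
from h import *
plan([(-11,-16),(-11,-24),(-11,-30),(-11,-38),(-11,-46)])
E
```

```text
clock: 18.05
tool_pos: [0.4324, 0.0814, 0.1723]
eef_rot: [0.785, 0.62, -0.0, -0.0]
contact_force: [0.8, 0.5, -0.4]
opening: 0.348
local mm [-16.8 -23.6] stem~ [-11.1 -15.5] F local [ 0.7  0.7 -0.4] open 0.348
(-11, -16) shift cm [-0.08  0.01  0.02] turn 0.14 | pos [0.4324 0.0814 0.1723] yaw 76.6
(-11, -24) shift cm [-1.24  0.03  0.25] turn 0.14 | pos [0.4324 0.0814 0.1723] yaw 76.6
(-11, -30) shift cm [-2.07  0.06  0.47] turn 0.14 | pos [0.4324 0.0814 0.1723] yaw 76.6
(-11, -38) shift cm [-3.12  0.09  0.82] turn 0.14 | pos [0.4324 0.0814 0.1723] yaw 76.6
(-11, -46) shift cm [-4.09  0.13  1.22] turn 0.14 | pos [0.4324 0.0814 0.1723] yaw 76.6
```

```bash
python3 -m inch '[[0.8,[-0.3,0,0.05],0],[0.8,[-0.7,0,0.12],0],[0.8,[-1.1,0,0.2],0],[0.8,[-1.5,0,0.3],0],[0.8,[-1.9,0.05,0.42],0],[0.8,[-2.3,0.05,0.54],0],[0.8,[-2.7,0.1,0.67],0],[0.8,[-3.1,0.1,0.8],0],[0.8,[-3.5,0.1,0.95],0],[0.8,[-3.8,0.1,1.07],0],[0.8,[-4.1,0.1,1.2],0],[0.8,[-4.1,0.1,1.2],0],[0.8,[-4.1,0.1,1.2],0]]'
python3 - <<'E'
from h import *
im=viewer.snapshot('wrist'); save('w9.png',im)
plan([(-11,-46),(11,-46)])
E
```

```text
clock: 19.35
tool_pos: [0.424, 0.0408, 0.1601]
eef_rot: [0.785, 0.62, -0.0, -0.0]
contact_force: [0.8, 2.0, -7.1]
opening: 0.35
local mm [-15.6 -65. ] stem~ [-11.1 -46.4] F local [-0.3  3.  -7.1] open 0.345
(-11, -46) shift cm [ 0.05  0.01 -0.  ] turn 0.11 | pos [0.424  0.0408 0.1601] yaw 76.57
(11, -46) shift cm [ 0.04  3.1  -0.01] turn 0.11 | pos [0.424  0.0408 0.1601] yaw 76.57
```

View pics/w9.png

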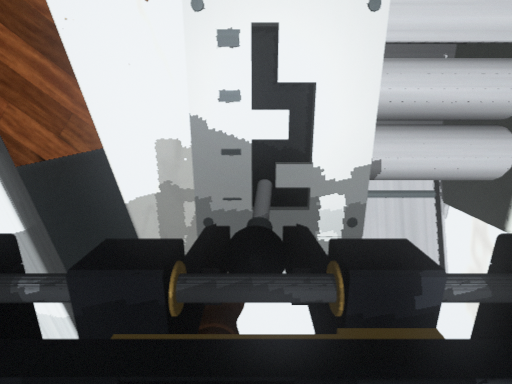

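```bash
python3 -m inch '[[0.8,[0.05,0.2,-0.05],0],[0.8,[0.05,0.6,-0.08],0],[0.8,[0.05,1,-0.1],0],[0.8,[0.05,1.4,-0.1],0],[0.8,[0.05,1.8,-0.1],0],[0.8,[0.05,2.2,-0.1],0],[0.8,[0.05,2.6,-0.08],0],[0.8,[0.05,3,-0.05],0],[0.8,[0.05,3.2,-0.05],0],[0.8,[0.05,3.2,-0.05],0],[0.8,[0.05,3.2,-0.05],0]]'
python3 - <<'E'
from h import *
im=viewer.snapshot('wrist'); save('w10.png',im)
plan([(11,-46)])
E
```

```text
clock: 20.5
tool_pos: [0.4558, 0.0334, 0.1608]
eef_rot: [0.785, 0.619, -0.0, 0.001]
contact_force: [-3.2, -3.5, -4.7]
opening: 0.347
local mm [ 17.1 -64.7] stem~ [ 12.1 -46. ] F local [-0.7 -3.5 -3.9] open 0.343
(11, -46) shift cm [ 0.02 -0.17  0.07] turn 0.08 | pos [0.4558 0.0334 0.1608] yaw 76.54
```

View pics/w10.png

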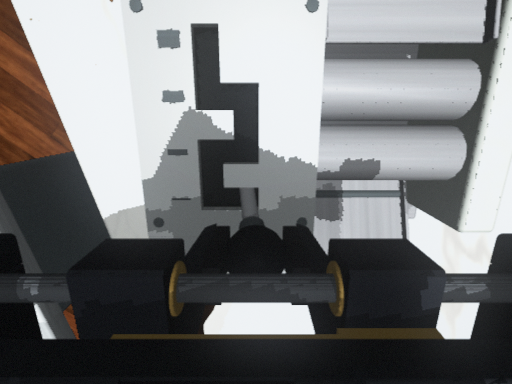

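The stem is in the last notch (about column 247, row 200). I'll release and rise.

```bash
python3 -m inch '[[0.7,[0,-0.1,0],0],[0.6,[0,-0.1,0],0],[0.5,[0,-0.1,0],0],[0.4,[0,-0.1,0],0],[0.3,[0,-0.1,0],0],[0.25,[0,-0.1,0],0],[0.25,[0,-0.1,0],0],[0.25,[0,-0.1,-2],0],[0.25,[0,-0.1,-5],0],[0.25,[0,-0.1,-9],0],[0.25,[0,-0.1,-13],0],[0.25,[-2,-0.1,-15],0],[0.25,[-4,-0.1,-15],0],[0.25,[-4,-0.1,-15],0]]'
python3 - <<'E'
from h import *
from scipy.optimize import brentq
cp=viewer.camera_params('wrist');im=viewer.snapshot('wrist'); save('w11.png',im)
p=np.load('sheet.npy');c,s=np.cos(p[2]),np.sin(p[2])
W=lambda x,y,z:[c*x-s*y+p[0],s*x+c*y+p[1],z]
print('pred knob',proj('wrist',W(.0154,-.0645,.165),cp),'notch',proj('wrist',W(.011,-.046,.125),cp))
for d in viewer.outline_of('wrist','lever_knob')[:2]: 
    b=d['bbox'];print(d['p'],b)
save('t11.png',cv2.resize(viewer.snapshot('top')[120:285,140:400],None,fx=3,fy=3,interpolation=cv2.INTER_CUBIC))
save('s11.png',cv2.resize(viewer.snapshot('scene')[120:300,100:400],None,fx=2.6,fy=2.6,interpolation=cv2.INTER_CUBIC))
E
```

```text
clock: 21.95
tool_pos: [0.4446, -0.0073, 0.311]
eef_rot: [0.786, 0.618, -0.001, 0.001]
contact_force: [-0.8, -0.1, -0.6]
opening: 0.75
pred knob [[255.32792051 143.64120759]] notch [[251.44715684 123.46238574]]
0.58 [240.6, 118.1, 32.3, 47.0]
0.38 [182.2, 4.1, 232.0, 191.6]
```

View pics/w11.png

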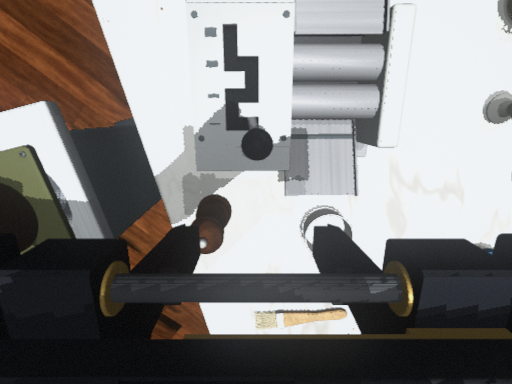

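View pics/t11.png

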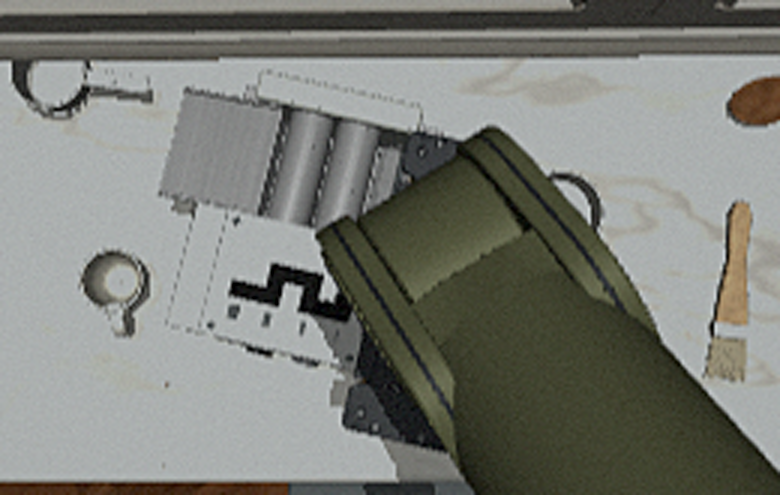

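View pics/s11.png

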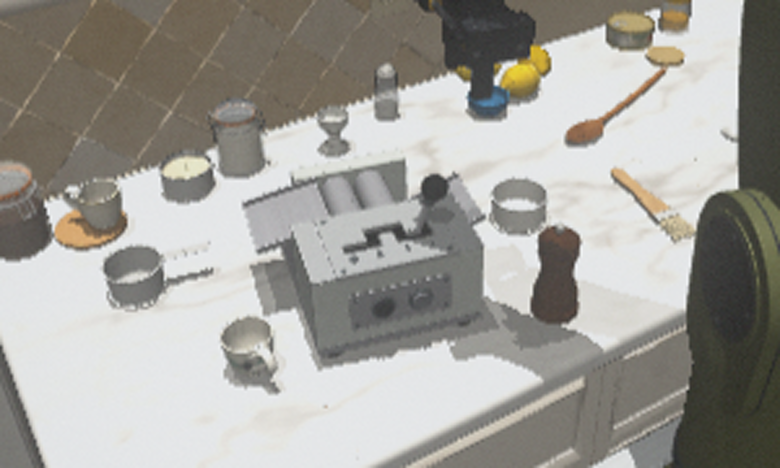

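The knob is at (257,144) against a predicted (255,144) for the last notch. The brush lies flat and the other things haven't moved. Handing in.

```bash
python3 - <<'E'
from h import *
s=r.get_state();print(s['clock'],s['contact_force'],abs(np.array(s['qd'])).max());print(r.finish_job())
E
```

```text
22.15 [ 0.15898802 -0.53118623 -0.46005718] 0.009759587182651887
the job is handed in; nothing more can be done
None
```

The sheeter is ready for its last pass, and I handed the job in at about 22 s of the 58 s allowed.

- **Brush:** I lifted it off the deck and laid it flat on the worktop at about (0.45, -0.32), clear of the machine and everything else.
- **Lever:** I then took it by the knob through all six legs of the gate into the far-side right-hand notch, let go, and raised the gripper about 15 cm.

**Last checks:**
- **Notch:** In the wrist picture the knob is 2 pixels from where the last notch should put it. Just before I let go, the stem was about 1 mm past the notch's centre-line end, which is within the slot.
- **Forces:** The highest wrist force I read at the end of a move was about 10 N, when the gripper pressed down slightly on the knob at the first turn.
- **Other things:** The mug, bowl, pepper mill and cup look unmoved by eye, but I did not measure their positions again. In the last top view the arm hid the pepper mill and part of the bowl, so for those I relied on the scene picture.
- **Disagreement:** The first top-view estimate of the sheeter's position was about 11 mm off the wrist-camera fit. I used the wrist fit, and a second wrist picture confirmed it to about 1 mm.

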